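# Swap the pestle for the spatula and hold it ready over the tiffin

### The job

Mashing is done and scraping comes next: put the pestle back, foot down and fully home, in its own well of the utensil block and let go. Then draw the spatula out of its slot and hold it over the open tiffin tier, blade lowest, leaning halfway between upright and level, blade's broad face turned downward, the blade's end over the tier's middle and a few centimetres above the rim. Finish still holding it there, touching nothing else, and leave everything else where it stands.

Things in the scene. Friction and masses are not known exactly. Their poses are not given: they have to be found in the camera images.
- block: Dark wooden utensil block fixed to the bench, left or right of the centre line, 90 x 220 x 90 mm (x, y, z), origin under its centre. Three holes in its top, floors 20 mm above the bench, in a row along its y: large round well (pestle's) at y -75 mm, small empty round well 24 mm across at -20, slot (spatula's) 16 (x) by 57 (y) mm at +50. Metal tool silhouettes mark the holes on the long faces.
- pestle_well (a point): Centre of the mouth of the large round well, at the block's top face (90 mm above the bench); well 43 mm across, 70 mm deep.
- spatula_slot (a point): Centre of the mouth of the spatula's slot, at the block's top face (90 mm above the bench).
- pestle: Beech pestle standing loose, upright on the bench near the centre line, 150 mm tall, about 0.12 kg. Origin at the centre of its foot's underside, z up its axis. Foot 38 mm across to 40 mm high, tapering to a round handle 26 mm across from 65 to 143 mm high. Fully home in the well its underside is 20 mm above the bench, its top 80 mm above the block.
- spatula: Grey silicone spatula, 220 mm, 0.09 kg, loose in its slot, blade end on the slot floor (20 mm above the bench), 3 mm play. Origin: middle of the blade's end edge; z along the tool to the handle's end (up at the start), y across the blade's width, x its thickness. Blade 50 wide, 9 thick, z 0-68 mm; neck 30 x 11 to z 80; flat wooden handle 24 wide (y), 14 thick (x), z 78-220 mm.
- bowl: Open tiffin tier: round straight-sided steel bowl, 140 mm across, 60 mm high, 3 mm walls, 0.3 kg, loose on the bench, with two small clip lugs on its sides. Origin at the centre of its underside; rim 60 mm above the bench. It stands on the other side of the centre line from the block.
- mug: Bystander: grey ceramic mug, 82 mm across, 92 mm high, handle at its +y, origin under its centre.
- lunchbox: Bystander: closed aqua plastic lunchbox with latches, about 134 x 176 x 61 mm, origin under its centre.
- snackbox: Bystander: closed clear acrylic snack box, 106 x 136 x 74 mm, origin under its centre.
- tiffin: Bystander: the other two tiffin tiers, stacked and closed, steel, 146 mm across, 135 mm high, with a wire handle to 163 mm, origin under its centre.
Not all that is in view belongs to the job. There is more than one size of the pestle; the job needs the smallest.

How it is judged:
By the outcome, as a careful person would: the job done as asked, in the order asked, and still so for the second after the job is handed in, while the arm keeps its last pose, push and grip.
It also fails if it takes over 61 s, if anything falls off the work surface, if the arm or the gripper's body presses on something with over 40 N, if the wrist force passes 120 N, or if a joint passes its speed limit or range.

### The arm

A 7-joint arm with a two-finger parallel gripper is mounted at the origin on the work surface. World frame = base frame: x ahead of the robot, y to its left, z up, the work surface at z = 0. Lengths are in m, angles in rad, forces in N, time in s.
With the tool pointing down it reaches from about 0.375 to 0.925 m from the base axis. Payload 3.1 kg.
Tool frame: the origin (TCP) lies between the finger pads; the fingertips stand 19 mm ahead of it and the grasp point (between the pads) is the TCP; z points along the fingers, y is the line along which they close (so a half turn about z gives the same grasp; the last joint's range is limited). The gripper opens to 85 mm and grips with 20 to 120 N. Pads are 22 mm wide; open, the fingers measure 114 mm over their backs; the gripper's body (76 mm by 85 mm) begins 54 mm behind the grasp point. The pads swing forward as they close: fully open they stand 13 mm farther back than shut.
Start: joints at [1.239, 0.383, 0.044, 1.598, -0.018, 1.161, -0.05], TCP at [0.151, -0.632, 0.25] pointing down, gripper open.
Joint ranges: [-2.61, 2.61], [-0.41, 2.15], [-1.48, 1.57], [0, 2.5], [-1.57, 4.71], [0.05, 1.97], [-2.85, 2.85]. Speed limits (rad/s): [2.79, 2.79, 3.14, 3.14, 3.14, 3.14, 3.14].

### API

Orientations are given as a unit quaternion [x, y, z, w].
In Python, from bench import move_ptp, movel, move_j, move_gripper, pause, inverse_kinematics, read_camera, camera_params, MotionError, sign_off, look_for, tip_of, read_time_s, read_qpos, read_joint_vel, read_effort, read_eef_pos, read_tcp_rot, read_ft_force, read_ft_torque, read_finger_gap, read_grasp_force gives the robot as it stands. Calls block until the motion is done:
- move_ptp(position, orientation): joint-space move of the TCP to a pose.
- movel(position, orientation=None, speed=0.15): straight line of the TCP; orientation=None keeps the orientation; speed is the mean speed in m/s.
- move_j(angles): joint-space move.
- move_gripper(opening, effort=None): finger opening in m; effort is the grip in N (None keeps the last); returns when the fingers have stopped.
- pause(seconds).
- inverse_kinematics(position, orientation): joint angles nearest the present ones, or None.
- read_camera(name): name is "side" or "top"; returns the picture (384x512x3 uint8, red, green, blue); there is no depth.
- camera_params(name): a dict with "K" (3x3 intrinsics, pixels), "dist_coeffs" ([k1, k2, p1, p2, k3] as OpenCV has them; the pictures are not rectified), "camera_from_world" (4x4, takes a point from world to camera coordinates). Camera axes: x right, y down, z forward; pixel columns grow to the right and rows downward; lengths in m; the calibration is good to about 2 mm. A picture is of the moment at which its call begins. camera_params takes no time and is no camera call.
A pose or a line that the arm cannot do raises MotionError and nothing moves.
- sign_off(): hands the job in; it is judged then, once.
Trained networks look in the newest picture that a camera, given by its name, has taken for a name from the list of things; names that differ only in an ending like _2 or _b are one class to them, and where a whole thing is asked for, a point or a joint stands for the part that bears it (a point fixed in the world has none). Each returns a list of dicts, best first, with "confidence" (0 to 1); they miss things now and then, are a little off and sometimes report something else, mostly with a low value. They report only what shows in the picture. A call takes as long as a camera call. They do not tell look-alikes from the thing itself.
- look_for(camera, name): "at" ([column, row] in pixels, amid what is visible of it).
- tip_of(camera, name): "at" ([column, row] in pixels: a listed point, or the origin of a listed thing).
Readings, each from a call of its own:
- read_time_s(): time.
- read_qpos(): joint angles.
- read_joint_vel(): joint speeds.
- read_effort(): joint torques, N m.
- read_eef_pos(): TCP position.
- read_tcp_rot(): TCP orientation.
- read_ft_force(): force on the tool from outside, world axes, zero at the start.
- read_ft_torque(): the same for the moment, N m.
- read_finger_gap(): finger opening in m.
- read_grasp_force(): force on a finger pad.
Only numpy, scipy, OpenCV 4.12 (cv2) and the standard library are available. Lean on these libraries where they do the work, as an engineer would, in place of code of your own. Each camera call takes 0.05 s, during which the arm holds its last target. There are 200 camera calls.

## Working session

There is one attempt and no reset: what is moved stays moved. The work goes in short steps, each a Python script; the robot and the scene stay as the last script left them, time stands still between calls to the robot, and variables do not carry over. Pictures are saved under pics/ and viewed, at most 10 in all, crops included, and the job is handed in when it is done.

```bash
ls; mkdir -p pics; cat > h.py <<'E'
import numpy as np, cv2
from bench import *
def snap(n,f=None):
    im=read_camera(n)
    if f: cv2.imwrite('pics/'+f,im[:,:,::-1])
    return im
def ray(cam,px):
    p=camera_params(cam);T=np.array(p['camera_from_world']);K=np.array(p['K']);d=np.array(p['dist_coeffs'])
    u=cv2.undistortPoints(np.array([[px]],float),K,d)[0,0]
    R=T[:3,:3];return -R.T@T[:3,3], R.T@np.array([u[0],u[1],1])
def onz(cam,px,z):
    o,d=ray(cam,px);return o+d*(z-o[2])/d[2]
def proj(cam,P):
    p=camera_params(cam);T=np.array(p['camera_from_world'])
    r=cv2.Rodrigues(T[:3,:3])[0]
    return cv2.projectPoints(np.atleast_2d(np.array(P,float)),r,T[:3,3],np.array(p['K']),np.array(p['dist_coeffs']))[0][:,0]
E
python3 - <<'E'
from h import *
a=snap('side');b=snap('top')
cv2.imwrite('pics/s0.png',a[:,:,::-1]);cv2.imwrite('pics/t0.png',b[:,:,::-1])
for c in ('side','top'):
    print(c,ray(c,(256,192)))
    for n in ('pestle','spatula','bowl','block','pestle_well','spatula_slot'):
        print(n,[(np.round(x['at']),round(x['confidence'],2)) for x in tip_of(c,n)])
print(read_time_s())
E
```

```text
pics
side (array([ 0.47989103, -0.87020574,  0.77407883]), array([ 0.06426118,  0.77125291, -0.63330229]))
pestle [(array([184., 175.]), 0.79), (array([216., 207.]), 0.74), (array([199., 192.]), 0.72)]
spatula []
bowl [(array([252., 167.]), 0.62)]
block [(array([255., 271.]), 0.65)]
pestle_well [(array([277., 269.]), 0.6)]
spatula_slot [(array([249., 234.]), 0.78), (array([215., 210.]), 0.43)]
top (array([ 0.39586949, -0.01422658,  1.52153354]), array([ 9.12617939e-02,  7.40993630e-04, -9.95939509e-01]))
pestle [(array([232., 239.]), 0.7), (array([254., 219.]), 0.47), (array([208., 252.]), 0.47)]
spatula [(array([308., 192.]), 0.51)]
bowl [(array([187., 194.]), 0.87)]
block [(array([318., 184.]), 0.68)]
pestle_well [(array([345., 177.]), 0.69)]
spatula_slot [(array([308., 189.]), 0.92)]
0.7
```

View pics/s0.png

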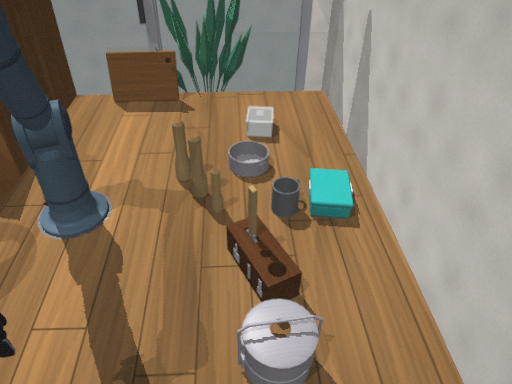

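View pics/t0.png

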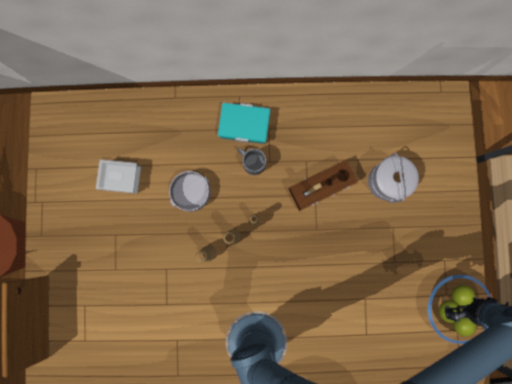

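Three pestles stand at side px (182,150), (197,165) and (216,190), which are top px (207,253), (230,238) and (254,219). The front-most, at side (216,190) and top (254,219), is the shortest in the side view, so it fits "smallest". I'll confirm it in a crop and measure its position.

```bash
python3 - <<'E'
from h import *
a=snap('side');b=snap('top')
A=cv2.resize(a[110:310,160:320],None,fx=3,fy=3,interpolation=cv2.INTER_CUBIC)
B=cv2.resize(b[140:270,190:370],None,fx=4,fy=4,interpolation=cv2.INTER_CUBIC)
cv2.imwrite('pics/s1.png',A[:,:,::-1]);cv2.imwrite('pics/t1.png',B[:,:,::-1])
for c in('side','top'):
    for n,z in (('pestle',0),('bowl',0),('block',0),('pestle_well',.09),('spatula_slot',.09),('spatula',.02)):
        for x in tip_of(c,n): print(c,n,np.round(x['at'],1),round(x['confidence'],2),np.round(onz(c,x['at'],z),4)[:2])
E
```

```text
side pestle [199.8 193.6] 0.91 [0.3771 0.0729]
side pestle [183.3 175.7] 0.74 [0.3164 0.1719]
side pestle [217.2 210.9] 0.6 [ 0.4339 -0.0128]
side bowl [254.7 166.6] 0.63 [0.5636 0.2142]
side block [257.6 268.1] 0.63 [ 0.5411 -0.2406]
side pestle_well [276.4 268.8] 0.65 [ 0.5771 -0.3183]
side pestle_well [261.1 129.2] 0.48 [0.5922 0.319 ]
side spatula_slot [249.8 233.2] 0.67 [ 0.5223 -0.2006]
top pestle [206.9 252.3] 0.57 [0.3208 0.1699]
top pestle [233.2 237.7] 0.53 [0.3711 0.0737]
top pestle [256.1 221.8] 0.38 [ 0.4265 -0.0107]
top bowl [187.9 192.9] 0.79 [0.5382 0.2367]
top bowl [307.2 191.5] 0.43 [ 0.5324 -0.2007]
top block [320.8 184.2] 0.87 [ 0.558  -0.2518]
top pestle_well [346.6 175.2] 0.71 [ 0.5776 -0.3291]
top spatula_slot [312.4 188.6] 0.74 [ 0.5339 -0.2081]
top spatula [307.7 192.5] 0.64 [ 0.5269 -0.1999]
```

View pics/s1.png

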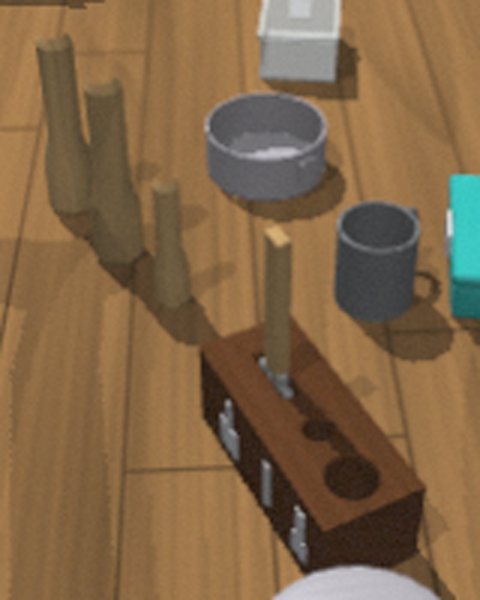

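View pics/t1.png

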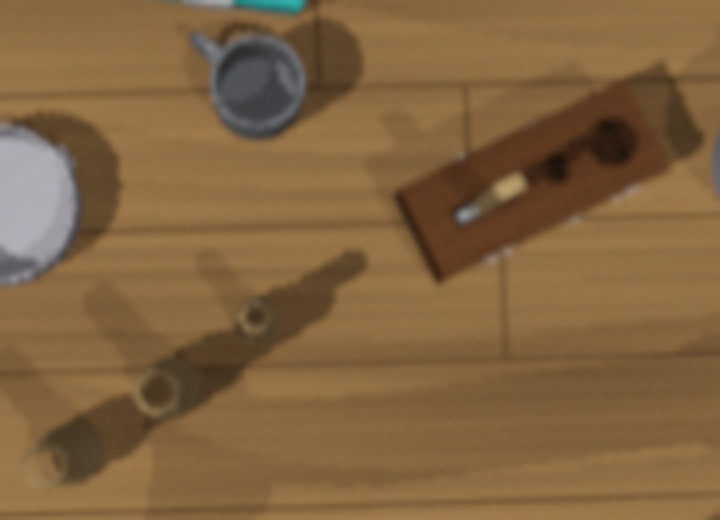

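The crops confirm it: the pestle at side (216,190) and top (254,219) is clearly the shortest and thinnest. The well mouth is at about side (277,269) and top (343,175). The spatula slot is at the other end of the block. Next I'll fit the positions precisely.

```bash
cat > fit.py <<'E'
from h import *
from scipy.optimize import least_squares, minimize
from scipy.ndimage import map_coordinates, gaussian_filter
S=lambda u,v:(u/3+160-.33,v/3+110-.33)
T=lambda u,v:(u/4+190-.37,v/4+140-.37)
def blk(p,l):
    c,s=np.cos(p[2]),np.sin(p[2]);l=np.atleast_2d(np.array(l,float))
    return np.c_[p[0]+c*l[:,0]-s*l[:,1],p[1]+s*l[:,0]+c*l[:,1],l[:,2]]
C=[[-.045,.11,.09],[.045,.11,.09],[.045,-.11,.09],[-.045,-.11,.09]]
if __name__=='__main__':
    obs={'side':[S(202,350),S(288,322),S(424,488),S(325,530),S(352,477),S(318,428)],
         'top':[T(440,280),T(400,195),T(625,80),T(672,165),T(613,141),T(557,168)]}
    L=C+[[0,-.075,.09],[0,-.02,.09]]
    f=lambda p:np.concatenate([(proj(c,blk(p,L))-np.array(obs[c])).ravel()*(2 if c=='side' else 3) for c in obs])
    r=least_squares(f,[.55,-.25,-.3],loss='soft_l1');print('block',r.x)
    for c in obs: print(c,np.round(proj(c,blk(r.x,L))-np.array(obs[c]),1).tolist())
    ims={c:gaussian_filter(cv2.cvtColor(snap(c),cv2.COLOR_RGB2LAB).astype(float),(.7,.7,0)) for c in obs}
    def contrast(p,cams):
        s=0
        for c in cams:
            q=proj(c,blk(p,C))
            for i in range(4):
                a,b=q[i],q[(i+1)%4];t=np.linspace(.08,.92,40)[:,None];m=a+(b-a)*t
                n=np.array([-(b-a)[1],(b-a)[0]]);n/=np.linalg.norm(n)
                v=[np.array([map_coordinates(ims[c][...,k],(m+e*n)[:,::-1].T,order=1) for k in range(3)]) for e in(-1,1)]
                s+=np.mean(np.minimum(np.linalg.norm(v[0]-v[1],axis=0),40))
        return -s
    for cams in(['side'],['top'],['side','top']):
        m=minimize(contrast,r.x,args=(cams,),method='Nelder-Mead',options=dict(initial_simplex=r.x+np.array([[0,0,0],[.004,0,0],[0,.004,0],[0,0,.03]]),xatol=1e-5))
        print(cams,m.x,m.fun,'well',blk(m.x,[0,-.075,.09])[0],'slot',blk(m.x,[0,.05,.09])[0])
    def tri(ps,pt):
        A=[];b=[]
        for o,d in(ray('side',ps),ray('top',pt)):
            d=d/np.linalg.norm(d);P=np.eye(3)-np.outer(d,d);A.append(P);b.append(P@o)
        x=np.linalg.lstsq(np.vstack(A),np.hstack(b),rcond=None)[0];return x,proj('side',x)-ps
    print('pestle top',tri(S(166,188),T(254,317)),onz('top',T(254,317),.15),onz('side',S(166,188),.15))
    print('spat top',tri(S(278,237),T(511,187)),onz('side',S(278,237),.24),onz('top',T(511,187),.24))
E
python3 fit.py
```

```text
block [ 0.5479081  -0.24826168  0.42890448]
side [[-1.5, -1.6], [0.4, -3.1], [0.8, -0.8], [-0.2, 0.3], [0.2, -0.5], [-0.3, -0.1]]
top [[1.6, 0.3], [-0.0, -1.9], [0.1, -0.6], [0.2, 1.2], [0.1, -0.0], [0.1, 0.1]]
['side'] [ 0.54775904 -0.24873387  0.4255153 ] -118.19358427930612 well [ 0.5787183  -0.31704583  0.09      ] slot [ 0.52711953 -0.20319257  0.09      ]
['top'] [ 0.54937004 -0.24814229  0.42685424] -84.80037500909961 well [ 0.58042075 -0.31641274  0.09      ] slot [ 0.52866958 -0.20262866  0.09      ]
['side', 'top'] [ 0.54825179 -0.24862568  0.42500408] -200.07551022098082 well [ 0.57917613 -0.31695346  0.09      ] slot [ 0.52763557 -0.20307383  0.09      ]
pestle top (array([ 0.43387254, -0.0014593 ,  0.13750894]), array([[-0.07623107,  0.00708759]])) [ 0.43331524 -0.00159026  0.15      ] [ 0.43498697 -0.01848263  0.15      ]
spat top (array([ 0.52654931, -0.20390257,  0.23703857]), array([[-0.14297358,  0.0162518 ]])) [ 0.52661873 -0.20753335  0.24      ] [ 0.52591982 -0.20346374  0.24      ]
```

```bash
python3 - <<'E'
from h import *
def circ(x,y,z,r,n=40):
    t=np.linspace(0,2*np.pi,n);return np.c_[x+r*np.cos(t),y+r*np.sin(t),0*t+z]
a=snap('side');b=snap('top')
print(proj('side',[[.434,-.003,0],[.434,-.003,.15],[.434,-.013,0],[.434,-.013,.15]]).round(1).tolist())
def crop(im,c,x0,y0,w,h,f,P):
    o=cv2.resize(im[y0:y0+h,x0:x0+w],None,fx=f,fy=f,interpolation=cv2.INTER_CUBIC)[:,:,::-1].copy()
    r=o.copy()
    for (z,R) in((0,.019),(.04,.019),(.065,.013),(.15,.013)):
        q=proj(c,circ(*P,z,R));q=(q-[x0,y0]+.5)*f-.5
        cv2.polylines(o,[q.astype(np.int32)],True,(0,255,0),1)
    return np.hstack([r,o])
P=(.434,-.005)
A=crop(a,'side',195,155,40,64,8,P);B=crop(b,'top',232,200,40,40,8,P)
B=cv2.copyMakeBorder(B,0,0,0,A.shape[1]-B.shape[1],cv2.BORDER_CONSTANT) 
A=cv2.resize(A,None,fx=.5,fy=.5) if 0 else A
cv2.imwrite('pics/p2s.png',A[:600]);cv2.imwrite('pics/p2.png',np.hstack([A,np.vstack([B[:, :640],np.zeros((A.shape[0]-B.shape[0],640,3),np.uint8)])])[:, :]) 
im=cv2.imread('pics/p2.png');cv2.imwrite('pics/p2.png',cv2.resize(im,(800,int(im.shape[0]*800/im.shape[1]))))
E
```

```text
[[217.3, 208.8], [214.7, 169.1], [217.2, 211.0], [214.7, 171.2]]
```

View pics/p2.png

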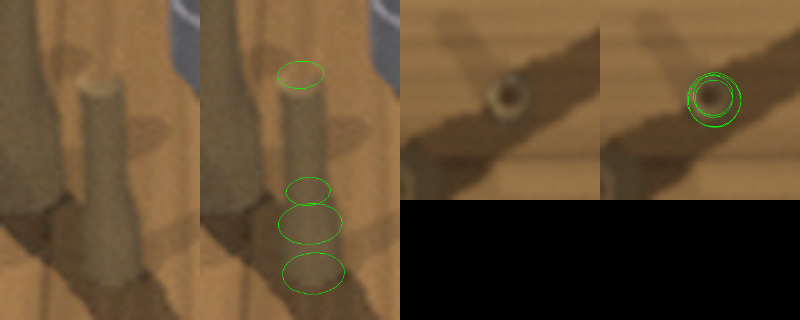

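The overlay puts the pestle at about (0.433, 0.000); its top edge is rounded. Next I'll fit the bowl and check reachability before moving.

```bash
cat >> h.py <<'E'
from scipy.spatial.transform import Rotation as Ro
def down(a):
    y=np.array([np.cos(a),np.sin(a),0]);z=np.array([0,0,-1.]);return Ro.from_matrix(np.c_[np.cross(y,z),y,z]).as_quat()
def best(p,a):
    q=read_qpos();c=[]
    for k in(0,np.pi):
        j=inverse_kinematics(p,down(a+k))
        if j is not None:c.append((np.abs(np.array(j)-q).max(),down(a+k)))
    return min(c,key=lambda t:t[0])[1] if c else None
PEST=np.array([.433,-.001]);WELL=np.array([.579,-.317]);SLOT=np.array([.5276,-.2031]);YAW=.4255
E
python3 - <<'E'
from h import *
from scipy.ndimage import map_coordinates, gaussian_filter
from scipy.optimize import minimize
ims={c:gaussian_filter(cv2.cvtColor(snap(c),cv2.COLOR_RGB2LAB).astype(float),(.7,.7,0)) for c in('side','top')}
t=np.linspace(0,2*np.pi,120)
def f(p,cams):
    s=0
    for c in cams:
        v=[]
        for r in(.066,.0745):
            m=proj(c,np.c_[p[0]+r*np.cos(t),p[1]+r*np.sin(t),0*t+.06])
            v.append(np.array([map_coordinates(ims[c][...,k],m[:,::-1].T,order=1) for k in range(3)]))
        s+=np.mean(np.minimum(np.linalg.norm(v[0]-v[1],axis=0),30))
    return -s
for cams in(['side'],['top'],['side','top']):
    g=min(((f((x,y),cams),x,y) for x in np.arange(.52,.59,.004) for y in np.arange(.19,.26,.004)))
    m=minimize(f,g[1:],args=(cams,),method='Nelder-Mead',options=dict(initial_simplex=np.array(g[1:])+[[0,0],[.004,0],[0,.004]]));print(cams,m.x,m.fun)
B=m.x
for az in range(-180,180,20):
    a=np.radians(az);d=np.array([np.cos(a),np.sin(a),1])/2**.5
    for s in(1,-1):
        y=s*np.array([-np.cos(a),-np.sin(a),1])/2**.5  # tool y = spatula x in vertical plane
        q=Ro.from_matrix(np.c_[np.cross(y,-d),y,-d]).as_quat()
        j=inverse_kinematics(np.r_[B,.095]+.18*d,q)
        if j is not None: print(az,s,np.round(j,2))
for p in([*PEST,.115],[*PEST,.3],[*WELL,.135],[*WELL,.36],[*SLOT,.2],[*SLOT,.33]):
    for a in (0,np.pi/2,YAW): print(np.round(p,3),round(a,2),None if best(p,a) is None else np.round(inverse_kinematics(p,best(p,a)),2))
E
```

```text
['side'] [0.54031538 0.21797573] -25.882099819474703
['top'] [0.5409203  0.21887751] -27.322318316783853
['side', 'top'] [0.54057508 0.21872778] -53.08419026955456
-180 1 [ 0.27 -0.23 -1.12  2.44  0.99  0.46 -1.73]
-180 -1 [-0.05 -0.16 -0.85  2.45  1.09  0.55  1.33]
-140 1 [ 0.44 -0.19 -0.53  2.49 -1.39  0.5   1.76]
-140 -1 [ 0.58 -0.2  -0.65  2.49 -1.41  0.53 -1.36]
-120 1 [ 0.55  0.05 -0.46  2.3  -1.11  0.78  1.97]
-120 -1 [ 0.56  0.05 -0.47  2.3  -1.11  0.78 -1.17]
-100 1 [ 0.69  0.3  -0.6   2.04 -0.78  0.97  2.01]
-100 -1 [ 0.5   0.27 -0.38  2.05 -0.85  1.01 -1.08]
-80 1 [ 0.67  0.54 -0.69  1.76 -0.48  1.17  2.01]
-80 -1 [ 0.41  0.46 -0.35  1.77 -0.64  1.23 -1.01]
-60 1 [ 0.79  1.02 -1.25  1.46  0.18  1.43  1.72]
-60 -1 [ 0.32  0.65 -0.38  1.49 -0.45  1.46 -0.94]
-40 1 [ 0.55  1.14 -1.26  1.19  0.31  1.73  1.88]
-40 -1 [ 0.21  0.82 -0.45  1.22 -0.26  1.69 -0.86]
-20 1 [ 0.27  1.12 -1.04  0.95  0.28  1.95  2.19]
-20 -1 [ 0.09  0.97 -0.55  0.97 -0.05  1.91 -0.74]
60 1 [-0.98  1.03  0.7   0.97 -0.13  1.95 -2.46]
60 -1 [-0.89  0.98  0.48  0.97  0.01  1.95  0.58]
80 1 [-1.07  0.85  0.48  1.2   0.16  1.75 -2.39]
80 -1 [-0.58  0.84 -0.39  1.17  0.63  1.91  0.43]
100 1 [-1.09  0.66  0.26  1.46  0.43  1.57 -2.36]
100 -1 [-0.34  0.84 -0.91  1.42  0.99  1.94  0.42]
120 1 [-1.05  0.47  0.04  1.73  0.67  1.41 -2.33]Traceback (most recent call last):
  File "<stdin>", line 24, in <module>
ValueError: time passes only in moves, steps and waits
```

```bash
cat >> h.py <<'E'
BOWL=np.array([.5406,.2187])
E
python3 - <<'E'
from h import *
print(read_qpos())
for a in(0,np.pi,np.pi/2,-np.pi/2):
    j=inverse_kinematics([.433,-.001,.115],down(a)); print(a,None if j is None else np.round(j,2))
for p in([*WELL,.135],[*SLOT,.2],[*SLOT,.34]):
    for a in(YAW,YAW+np.pi):
        j=inverse_kinematics([float(v) for v in p],down(a)); print(p,a,None if j is None else np.round(j,2))
E
```

```text
[ 1.23921037  0.38289271  0.04391201  1.59790618 -0.01790979  1.16121281
 -0.04989727]
0 [ 0.69  0.26 -0.84  2.18  0.27  0.8  -0.32]
3.141592653589793 [-1.26  0.57  1.4   2.25 -0.73  0.92 -2.54]
1.5707963267948966 [ 0.78  0.29 -0.94  2.18  0.32  0.82  1.2 ]
-1.5707963267948966 [ 0.54  0.23 -0.68  2.19  0.2   0.79 -1.84]
[np.float64(0.579), np.float64(-0.317), 0.135] 0.4255 [ 0.8   0.57 -0.48  1.64  0.3   1.01  0.65]
[np.float64(0.579), np.float64(-0.317), 0.135] 3.567092653589793 [ 0.43  0.52  0.01  1.66 -0.01  0.96 -2.27]
[np.float64(0.5276), np.float64(-0.2031), 0.2] 0.4255 [ 0.78  0.33 -0.57  1.83  0.2   1.04  0.56]
[np.float64(0.5276), np.float64(-0.2031), 0.2] 3.567092653589793 [ 0.44  0.28 -0.17  1.85  0.06  1.02 -2.47]
[np.float64(0.5276), np.float64(-0.2031), 0.34] 0.4255 [ 0.77  0.2  -0.55  1.67  0.11  1.3   0.63]
[np.float64(0.5276), np.float64(-0.2031), 0.34] 3.567092653589793 [ 0.51  0.17 -0.24  1.68  0.04  1.29 -2.46]
```

```bash
python3 - <<'E'
from h import *
q1,q0=down(np.pi/2),down(0)
move_ptp([.3,-.5,.36],q1)
move_ptp([*PEST,.30],q1)
movel([*PEST,.117],q1,speed=.15)
move_gripper(.020,20); print(read_finger_gap(),read_grasp_force(),read_ft_force())
move_gripper(.045)
movel([*PEST,.118],q0,speed=.02) if 0 else move_ptp([*PEST,.117],q0)
move_gripper(.020,30); print(read_finger_gap(),read_grasp_force(),read_eef_pos(),read_qpos().round(2),read_time_s())
snap('side','g.png');snap('top','gt.png')
E
```

```text
0.025652615815594925 20.44098436832428 [-0.34856745 -0.99708535  2.27923145]
0.02542356631466903 29.86252471804619 [ 0.43308888 -0.00099583  0.11698725] [ 0.61  0.24 -0.75  2.18  0.22  0.8  -0.28] 9.5833
```

```bash
python3 - <<'E'
from h import *
q0=down(0);qw=down(YAW)
movel([*PEST,.27],q0,speed=.25)
movel([.41,-.27,.27],qw,speed=.3)
movel([*WELL,.235],qw,speed=.25)
print(read_ft_force(),read_time_s())
a=snap('side');b=snap('top')
A=cv2.resize(a[200:310,215:315],None,fx=4,fy=4,interpolation=cv2.INTER_CUBIC)
B=cv2.resize(b[140:220,295:385],None,fx=4,fy=4,interpolation=cv2.INTER_CUBIC)
B=cv2.copyMakeBorder(B,0,A.shape[0]-B.shape[0],0,0,cv2.BORDER_CONSTANT)
cv2.imwrite('pics/w.png',np.hstack([A,B])[:,:,::-1])
E
```

```text
[-0.16001681  0.25876006 -1.01536544] 12.3583
```

View pics/w.png

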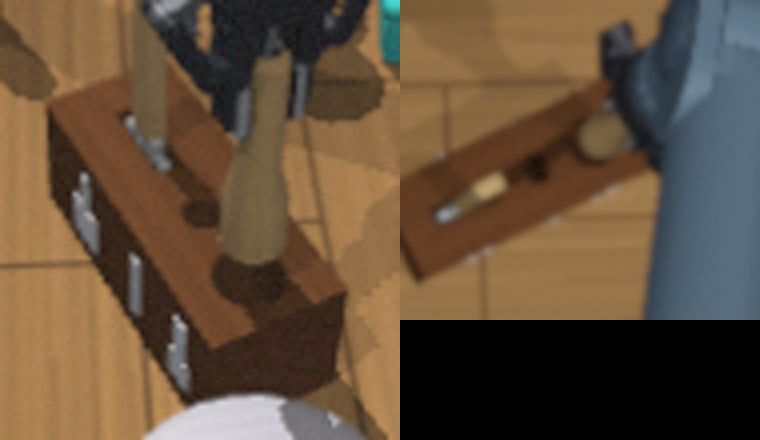

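```bash
python3 - <<'E'
from h import *
t=np.linspace(0,2*np.pi,60)
for z,r in((.118,.019),(.158,.019),(.183,.013),(.225,.013)):
    q=(proj('side',np.c_[WELL[0]+r*np.cos(t),WELL[1]+r*np.sin(t),0*t+z])-[215,200]+.5)*4-.5
    print('side',z,q.min(0).round(),q.max(0).round())
q=(proj('side',np.c_[WELL[0]+.0215*np.cos(t),WELL[1]+.0215*np.sin(t),0*t+.09])-[215,200]+.5)*4-.5
print('well',q.min(0).round(),q.max(0).round())
q=(proj('top',np.c_[WELL[0]+.019*np.cos(t),WELL[1]+.019*np.sin(t),0*t+.118])-[295,140]+.5)*4-.5
print('topfoot',q.min(0).round(),q.max(0).round())
E
```

```text
side 0.118 [219. 218.] [286. 269.]
side 0.158 [222. 170.] [292. 222.]
side 0.183 [235. 146.] [284. 182.]
side 0.225 [239.  90.] [289. 126.]
well [213. 246.] [287. 305.]
topfoot [179. 115.] [223. 159.]
```

The pestle hangs upright and its foot is centred over the well (side crop (252,243)), matching the projection. I'll lower it with force checks.

```bash
python3 - <<'E'
from h import *
qw=down(YAW);f0=np.array(read_ft_force())
z=.214;movel([*WELL,z],qw,speed=.1)
stop=None
while z>.1372:
    z=max(z-.008,.137)
    movel([*WELL,z],qw,speed=.08)
    f=np.array(read_ft_force())-f0
    print(round(z,3),f.round(1),read_eef_pos()[2].round(4))
    if abs(f[2])>8: break
print(read_time_s())
E
```

```text
0.206 [ 1.1  0.  -0.7] 0.2054
0.198 [1.  0.2 0.2] 0.1971
0.19 [1.  0.4 0.4] 0.1891
0.182 [ 0.7 -0.5 -0.1] 0.1811
0.174 [-0.1 -0.5 -0.3] 0.1731
0.166 [ 0.3 -0.6 -0.7] 0.1651
0.158 [ 0.4  0.1 -0.2] 0.1571
0.15 [ 0.   0.  -0.4] 0.1491
0.142 [ 0.4 -0.7  0.4] 0.1411
0.137 [ 0.3 -0.1  0.4] 0.1371
15.3167
```

```bash
python3 - <<'E'
from h import *
qw=down(YAW)
move_gripper(.055)
movel([*WELL,.32],qw,speed=.2)
snap('side','rel.png')
P=np.array([.5271,-.2034])
movel([*P,.32],qw,speed=.25)
movel([*P,.202],qw,speed=.15)
move_gripper(.005,60)
print(read_finger_gap(),read_grasp_force(),read_ft_force(),read_eef_pos(),read_time_s())
a=snap('side','gs.png')
A=cv2.resize(a[160:310,205:315],None,fx=4,fy=4,interpolation=cv2.INTER_CUBIC)
R=cv2.resize(cv2.imread('pics/rel.png')[160:310,230:320],None,fx=4,fy=4,interpolation=cv2.INTER_CUBIC)
cv2.imwrite('pics/gs2.png',np.hstack([A[:,:,::-1],R])[:, :800])
E
```

```text
0.013397865496898436 58.75704824924469 [ 0.69830404 -0.98507943  3.37837229] [ 0.5278174  -0.20360839  0.20304138] 18.85
```

View pics/gs2.png

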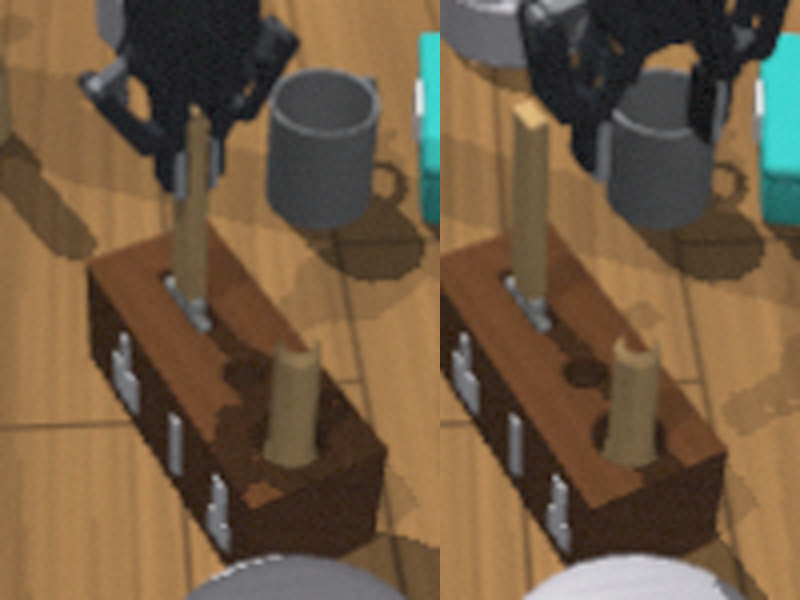

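```bash
cat >> h.py <<'E'
G=.183
def fin(az,s,tip=np.array([.5406,.2187,.095])):
    a=np.radians(az);d=np.array([np.cos(a),np.sin(a),1])/2**.5;y=s*np.array([-np.cos(a),-np.sin(a),1])/2**.5
    return tip+G*d,Ro.from_matrix(np.c_[np.cross(y,-d),y,-d]).as_quat()
E
python3 - <<'E'
from h import *
qw=down(YAW)
x=read_eef_pos()
movel([x[0],x[1],.30],qw,speed=.12)
print(read_finger_gap(),read_ft_force())
movel([x[0],x[1],.40],qw,speed=.2)
q=read_qpos();print(q.round(2))
for az in(-100,-80,-60):
    for s in(1,-1):
        j=inverse_kinematics(*fin(az,s)); 
        if j is not None: print(az,s,np.round(j,2),np.abs(np.array(j)-q).max().round(2))
print('pestle top px',proj('side',[[.579,-.317,.163],[.579,-.317,.17],[.579,-.317,.18]]).round(1).tolist(),read_time_s())
E
```

```text
0.013209762050707003 [ 0.52442947  0.16140075 -1.15298741]
[ 0.78  0.17 -0.55  1.58  0.09  1.41  0.65]
-100 1 [ 0.78  0.32 -0.69  2.03 -0.74  0.96  1.98] 1.33
-100 -1 [ 0.62  0.28 -0.51  2.04 -0.81  0.99 -1.11] 1.76
-80 1 [ 0.71  0.55 -0.75  1.75 -0.44  1.17  1.98] 1.33
-80 -1 [ 0.54  0.49 -0.51  1.76 -0.57  1.21 -1.06] 1.71
-60 1 [ 0.57  0.76 -0.78  1.47 -0.21  1.42  2.02] 1.37
-60 -1 [ 0.42  0.68 -0.54  1.48 -0.37  1.44 -1.  ] 1.65
pestle top px [[279.0, 246.9], [279.2, 244.7], [279.4, 241.5]] 20.5167
```

```bash
python3 - <<'E'
from h import *
p,q=fin(-80,1)
movel(p+[0,0,.11],q,speed=.15)
movel(p,q,speed=.08)
pause(.5)
R=Ro.from_quat(read_tcp_rot()).as_matrix();e=np.array(read_eef_pos())
print(e,R[:,2],'tip',e+G*R[:,2],read_finger_gap(),read_grasp_force(),read_ft_force(),read_time_s())
a=snap('side');b=snap('top')
A=cv2.resize(a[90:290,200:330],None,fx=3,fy=3,interpolation=cv2.INTER_CUBIC)
B=cv2.resize(b[140:260,150:280],None,fx=3,fy=3,interpolation=cv2.INTER_CUBIC)
B=cv2.copyMakeBorder(B,0,A.shape[0]-B.shape[0],0,0,cv2.BORDER_CONSTANT)
cv2.imwrite('pics/f.png',np.hstack([A,B])[:,:,::-1])
tip=e+G*R[:,2]
print((proj('side',tip)-[200,90]+.5)*3,(proj('top',tip)-[150,140]+.5)*3)
print([ (x['at'],x['confidence']) for x in tip_of('side','spatula')],[ (x['at'],x['confidence']) for x in tip_of('top','spatula')])
E
```

```text
[0.56303908 0.09126225 0.22440629] [-0.12281671  0.69633068 -0.70713481] tip [0.54056362 0.21869076 0.09500062] 0.013016498281178998 58.637561202049255 [ 0.15742209 -0.16754753 -0.96830089] 24.7167
[[146.28447788 160.76499417]] [[117.14435086 150.4149849 ]]
[([250.3, 142.2], 0.69)] [([186.3, 191.3], 0.86)]
```

View pics/f.png

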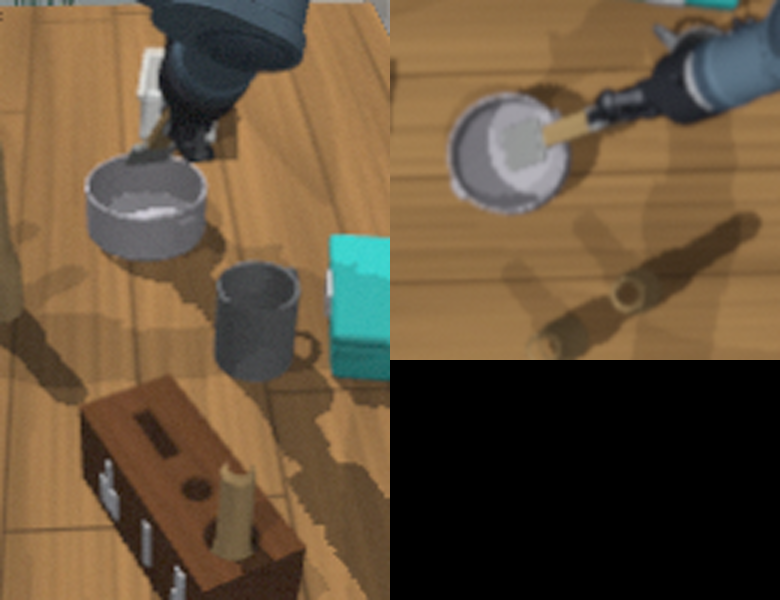

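The spatula is held at 45° with its blade end over the tier's middle: side crop (146,160) and top crop (115,148), both matching the prediction. The pestle is home, the slot is empty, and nothing else appears disturbed. I'm handing in now.

```bash
python3 -c "
from bench import *
print(sign_off())"
```

```text
the job is handed in; nothing more can be done
None
```

The job is handed in: the smallest pestle is home in its well and released, and the spatula is held at 45°, broad face down, with its blade end over the tier's middle about 35 mm above the rim. It took about 25 s of the 61 s allowed.

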